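# Dial open the clockmaker's strongbox

## Robot

A 6-joint arm with a two-finger parallel gripper is mounted at the origin on the work surface. World frame = base frame: x ahead of the robot, y to its left, z up, the work surface at z = 0. Lengths are in mm, angles in rad, forces in N, time in s.
With the tool pointing down it reaches from about 300 to 750 mm from the base axis. Payload 8.5 kg.
Tool frame: the origin (TCP) lies on the mounting face of the last link; the fingertips stand 166 mm ahead of it and the grasp point (between the pads) lies 147 mm ahead of it; z points along the fingers, y is the line along which they close (so a half turn about z gives the same grasp; the last joint's range is limited). The gripper opens to 88 mm and grips with 3 to 60 N. Pads are 18 mm wide; open, the fingers measure 123 mm over their backs; the gripper's body (75 mm by 187 mm) begins 45 mm behind the grasp point.
Start: joints at [-1.449, 0.381, 1.297, -0, 1.464, -0.215], TCP at [181.752, -519.084, 404.748] pointing down, gripper open.
Joint ranges: [-3.11, 3.11], [-0.89, 2.33], [0.22, 2.48], [-1.42, 4.56], [0.17, 2.85], [-2.88, 2.88]. Speed limits (rad/s): [2.39, 2.39, 3.14, 3.14, 3.14, 3.14].

## Interface

Orientations are given as a unit quaternion [w, x, y, z].
In Python, from workcell import manip gives the robot as it stands. The module is installed in compiled form; this text tells all that it offers.
- The arm moves only by the tool move_arm, never from a script. Its arguments are lists of equal length, an entry for each row: "offset": the shift along the world's x, y, z in units of 200 mm (1.0 is 200 mm), a list of three; "yaw": the turn about the world's z in units of 90 degrees (1.0 is 90 degrees); "gripper": the gripper's target within -1 to 1 (fully open at 1, half-way at 0, shut at -1). A call has exactly 8 rows; each row is the pose to reach, as a shift and turn from the pose commanded when the call began; what a row does not reach only later rows make up. A row lasts 1/10 s, in which the tool goes at most 50 mm and 8.59 degrees, less where a joint would pass 70% of its speed; a pose out of reach is approached as far as the arm can. A call with a number of a shift or a turn outside -1 to 1 is refused whole. A call with a gripper value outside its range is refused whole. The fingers move at their own pace and stop on an object; the grip force is fixed at half the most. Time passes only in rows, so rows that repeat a pose let the fingers close, or fill a call up. It gives the time, the measured TCP pose, the force, the opening and the grip force at its end, in the units of the state.
- manip.state(): the state, without advancing time (a new reading comes with each control period).
- manip.capture(name): name is "scene" or "top"; returns the picture (420x560x3 uint8, red, green, blue); there is no depth.
- manip.calibration(name): a dict with "fx", "fy", "cx", "cy" (pixels), "k1" (the pictures are not rectified: a ray, as slopes to the right and down, at radius r is drawn at 1 + k1 r^2 times it, then the intrinsics apply), "camera_from_world" (4x4, takes a point from world to camera coordinates). Camera axes: x right, y down, z forward; pixel columns grow to the right and rows downward; lengths in mm; the calibration is good to about 2 mm. A picture is of the moment at which its call begins. calibration takes no time and is no camera call.
- manip.sign_off(): hands the job in; it is judged then, once.
The state is a dict: "time": time; "qpos": joint angles; "dq": joint speeds; "joint_torque": joint torques, N m; "position": TCP position; "tool_rot": TCP orientation; "contact_force": force on the tool from outside, world axes, zero at the start; "torque": the same for the moment, N m; "finger_gap": opening from 0.0 (shut) to 1.0 (fully open); "grip_force": force on a finger pad.
Only numpy, scipy, OpenCV 4.12 (cv2) and the standard library are available. Lean on these libraries where they do the work, as an engineer would, in place of code of your own. Each camera call takes 0.05 s, during which the arm holds its last target. There are 200 camera calls.

## Task

Unlock the green strongbox on the clockmaker's bench: turn its left dial to 3 and its right dial to 9, feeling for the place near each number where the dial drops home, then slide the cover fully open to the left and let go of it. The lock is worn and delicate, so never force a dial or the cover, and leave the other things on the bench where they are.

Things in the scene. Friction and masses are not known exactly. Their poses are not given: they have to be found in the camera images.
- strongbox: fixed green steel box, 250 mm along y, x from -115 to +95 mm, 75 mm high; origin on the bench under it, x away from the robot, y to the left, z up. Its near 80 mm is the lock strip, top 75 mm over the bench, with the left dial at y +70 mm and the right dial at y -70 mm; the sliding cover lies behind the strip.
- left_face (a point): centre of the white ring (74 mm across) round the left dial, on the strip's top, axes as the strongbox. Twelve black marks like a clock face: the doubled mark, on the side away from the robot (+x), is 0; 1 to 11 follow clockwise seen from above; 3, 6 and 9 are longer. So 3 lies to the right (-y), 9 to the left (+y).
- right_face (a point): the same ring round the right dial.
- left_dial (a joint): angle of the left dial, rad: 0 when its nose points at the doubled mark, growing clockwise seen from above, 0.524 per number; 3 is nominally 1.571. Stops at 0 and 6.283. Starts between 0.35 and 0.95, so it must be turned clockwise by 0.4 to 1.45. Turns freely (under 0.1 N m) until it drops home, up to 0.22 rad before or after its number: that place is hidden and only felt.
- left_grip (a point): centre of the left dial's upright black grip bar (38 mm long, 14 thick, 30 high, so 15 mm above and below this point), on the dial's vertical axis, 97 mm over the bench. A white line and small nose mark its pointing end; x axis = nose direction, turning with the dial. A 50 mm round flange below it has its top 14 mm below this point. At x -75, y +70 mm in the strongbox frame.
- right_dial (a joint): angle of the right dial, rad: 0 when its nose points at the doubled mark, growing clockwise seen from above, 0.524 per number; 9 is nominally 4.712. Stops at 0 and 6.283. Starts between 5.33 and 5.93, so it must be turned counter-clockwise by 0.4 to 1.45. Turns freely (under 0.1 N m) until it drops home, up to 0.22 rad before or after its number: that place is hidden and only felt.
- right_grip (a point): centre of the right dial's upright black grip bar (38 mm long, 14 thick, 30 high, so 15 mm above and below this point), on the dial's vertical axis, 97 mm over the bench. A white line and small nose mark its pointing end; x axis = nose direction, turning with the dial. A 50 mm round flange below it has its top 14 mm below this point. At x -75, y -70 mm in the strongbox frame.
- left_lock: hidden lock works under the left dial, origin on its axis 20 mm over the bench. At the right place a sprung pin falls into a gate; then the dial has only about 0.07 rad of play either way, then resists like a spring, 4 N m/rad. 0.15 to 0.25 N m is a clear sign. No more than 20 N may come on the pin: about 0.45 N m of twist on a dial that is home, or 20 N of pull on the locked cover.
- right_lock: the same under the right dial.
- cover (a joint): how far the cover is slid open, m: 0 shut, 0.100 fully open, along the strongbox +y (left). Held shut, with about 1.5 mm of play, until both dials have dropped home; then it slides with about 3 N of friction plus 8 N per m/s, and stays where it is left. It travels level, 65 to 72 mm over the bench.
- cover_grip (a point): centre of the steel upright grip on the cover: 40 mm long along the strongbox x, 14 mm thick along y, 32 mm high, from 17 mm below (cover's top face, 72 mm over the bench) to 15 mm above this point; axes as the strongbox. With the cover shut at x = +30 mm, y = -50 mm in the strongbox frame.
- jar_mid (a point): centre of a loose amber jar with black cap, 48 mm across, 60 mm high: leave alone.
- weight_mid (a point): centre of a loose brass clock weight, 44 mm across, 52 mm high: leave alone.
- screwdriver: loose screwdriver, 150 mm long, lying flat near the box: leave alone.

How it is judged (in metres and radians):
On the way:
1. both dials turned to their numbers (value of joint left_dial between 1.241 and 1.901 rad and value of joint right_dial between 4.382 and 5.042 rad), for 0.2 s.
At the end, for the whole second after the job is handed in: The cover is slid at least 92 mm of its 100 mm open and at rest, and both dials stand within 0.33 rad (19 degrees) of their numbers, left 3 and right 9 (the lock itself lets the cover go only when both have dropped home) (all of step 1 and value of joint cover above 0.092 m and velocity of joint cover below 0.01 m/s); the robot touches nothing.
It fails at once if left lock forced: more than 20 N on its housing or pin (contact force between left_lock and anything else above 20 N).
It fails at once if right lock forced: more than 20 N on its housing or pin (contact force between right_lock and anything else above 20 N).
It fails at once if the jar was shifted by more than 25 mm (distance of jar_mid from where it was at the start of the episode above 0.025 m).
It fails at once if the weight was shifted by more than 25 mm (distance of weight_mid from where it was at the start of the episode above 0.025 m).
It fails at once if the screwdriver was shifted by more than 25 mm (distance of screwdriver from where it was at the start of the episode above 0.025 m).
It also fails if it takes over 72 s, if anything falls off the work surface, if the arm or the gripper's body presses on something with over 40 N, if the wrist force passes 120 N, or if a joint passes its speed limit or range.

## Working session

There is one attempt and no reset: what is moved stays moved. The work goes in short steps, Python scripts to look and compute and a tool call to move; the robot and the scene stay as the last step left them, time stands still between calls to the robot, and variables do not carry over. Pictures are saved under pics/ and viewed, at most 10 in all, crops included, and the job is handed in when it is done.

Besides the shell and the picture viewer there is one more tool, called after "Emit:" as name(argument=value, ...) on one line, values as JSON. move_arm: Moves the arm, as the interface text tells. Its arguments: {"type":"object","properties":{"offset":{"type":"array"},"yaw":{"type":"array"},"gripper":{"type":"array"}},"required":["offset","yaw","gripper"]}

```bash
mkdir -p pics
cat > h.py <<'E'
import numpy as np, cv2
from workcell import manip
def snap(n,f):
    im=manip.capture(n); cv2.imwrite('pics/'+f,cv2.cvtColor(im,cv2.COLOR_RGB2BGR)); return im
def pix2plane(n,uv,z):
    c=manip.calibration(n); K=np.array([[c['fx'],0,c['cx']],[0,c['fy'],c['cy']],[0,0,1.]])
    p=cv2.undistortPoints(np.array(uv,float).reshape(-1,1,2),K,np.array([c['k1'],0,0,0.])).reshape(-1,2)
    T=np.array(c['camera_from_world']); R=T[:3,:3]; o=-R.T@T[:3,3]
    d=np.c_[p,np.ones(len(p))]@R
    return o+d*((z-o[2])/d[:,2])[:,None]
def proj(n,P):
    c=manip.calibration(n);T=np.array(c['camera_from_world']);q=np.atleast_2d(P)@T[:3,:3].T+T[:3,3];s=q[:,:2]/q[:,2:]
    s=s*(1+c['k1']*(s**2).sum(1))[:,None]; return s*[c['fx'],c['fy']]+[c['cx'],c['cy']]
E
python3 - <<'E'
from h import *
np.set_printoptions(precision=3,suppress=True)
a=snap('top','t0.png');b=snap('scene','s0.png')
cv2.imwrite('pics/both.png',cv2.cvtColor(np.hstack([cv2.resize(a,(400,300)),cv2.resize(b,(400,300))]),cv2.COLOR_RGB2BGR))
print(manip.state()); print(manip.calibration('top'))
E
```

```text
{'time': 0.1, 'qpos': array([-1.449,  0.381,  1.298, -0.   ,  1.464, -0.215]), 'dq': array([ 0.002, -0.002, -0.004, -0.   , -0.002,  0.001]), 'joint_torque': array([  0.004, -43.865, -22.491,   0.071,   0.034,  -0.   ]), 'position': array([ 181.743, -519.057,  404.208]), 'tool_rot': array([-0.001,  0.986,  0.168,  0.   ]), 'contact_force': array([-0.314, -0.698, -0.488]), 'torque': array([ 0.002,  0.005, -0.027]), 'grip_force': 0.0, 'finger_gap': 0.9963411447808221}
{'fx': 504.09041011609537, 'fy': 504.09041011609537, 'cx': 282.1547440749456, 'cy': 212.9737015355214, 'k1': -0.07521710195799754, 'camera_from_world': array([[  -0.02 ,   -1.   ,    0.005,   -7.554],
       [  -0.991,    0.019,   -0.133,  595.32 ],
       [   0.133,   -0.008,   -0.991, 1241.945],
       [   0.   ,    0.   ,    0.   ,    1.   ]])}
```

View pics/t0.png

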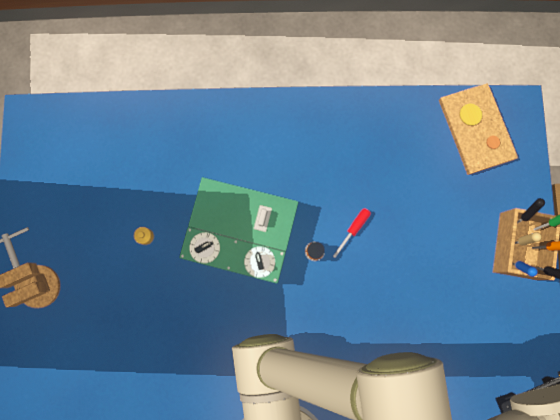

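View pics/s0.png

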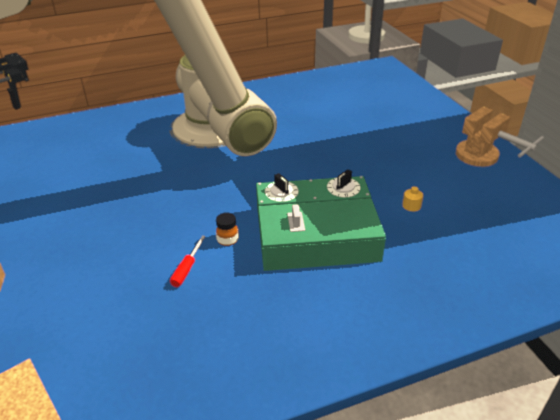

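The top view shows the left ring near (205,247), the right ring near (261,261) and the cover grip near (264,215). The jar is at (315,251), the weight at (143,236) and the screwdriver at (352,232). Next I'll measure the rings and noses.

Run:
```python
from h import *
np.set_printoptions(precision=2,suppress=True)
a=cv2.imread('pics/t0.png')
hsv=cv2.cvtColor(a,cv2.COLOR_BGR2HSV)
g=cv2.inRange(hsv,(45,60,30),(85,255,255)); g[:150]=0;g[300:]=0;g[:,:150]=0;g[:,330:]=0
w=cv2.inRange(hsv,(0,0,100),(180,70,255))
C=[]
for (x,y) in [(205,247),(261,261)]:
    m=np.zeros_like(w); cv2.circle(m,(x,y),21,255,-1); m&=w
    pts=cv2.findNonZero(m)
    h=cv2.convexHull(pts).reshape(-1,2).astype(float)
    P=pix2plane('top',h+0.0,75)[:,:2]
    # circle fit
    A=np.c_[2*P,np.ones(len(P))]; s=np.linalg.lstsq(A,(P**2).sum(1),rcond=None)[0]
    r=np.sqrt(s[2]+s[:2]@s[:2]); print('ring',s[:2],r, np.linalg.norm(P-s[:2],axis=1)); C.append(s[:2])
C=np.array(C); d=C[0]-C[1]; print('dist',np.linalg.norm(d),'yaw deg',np.degrees(np.arctan2(d[1],d[0]))-90)
cr=cv2.resize(a[170:290,175:305],None,fx=4.5,fy=4.5,interpolation=cv2.INTER_CUBIC); cv2.imwrite('pics/c0.png',cr)
```

```text
ring [515.57 170.3 ] 43.70806904416406 [46.43 37.69 39.7  43.2  43.97 44.94 46.16 46.16 46.18 45.12 44.45 43.57
 41.06 39.74 38.91 46.62 45.5  45.67]
ring [477.62  34.04] 44.0035403497996 [49.   38.89 41.92 42.61 43.66 46.09 46.06 46.53 44.7  42.55 41.31 47.
 35.87 47.9 ]
dist 141.44655046376016 yaw deg -15.561549291107937
```

View pics/c0.png

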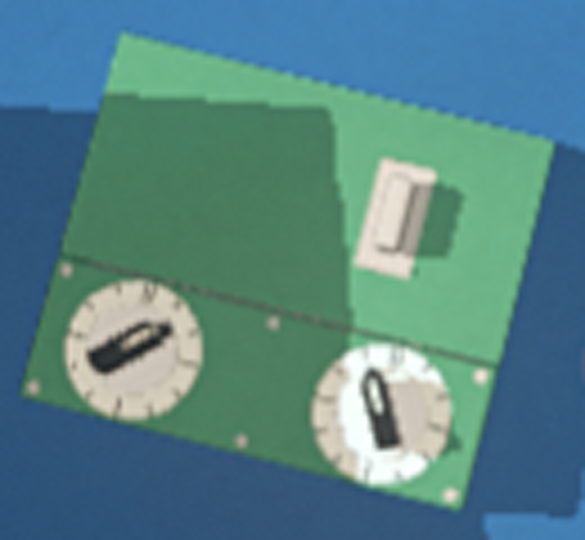

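The crop shows the left ring centred at crop (134,349) and the right at (382,413), with both noses clearly visible. The left bar runs (92,362)→(170,327) and the right (388,445)→(374,370). I'll refine from these.

Run:
```python
from h import *
np.set_printoptions(precision=2,suppress=True)
f=lambda L:(np.array(L,float)+.5)/4.5-.5+[175,170]
c=pix2plane('top',f([(121,33),(554,143),(462,510),(23,394)]),75)[:,:2]
print('corners',c,[np.linalg.norm(c[i]-c[i-1]) for i in range(4)])
e=c[0]+c[3]-c[1]-c[2]; yaw=np.arctan2(e[1],e[0])-np.pi/2
e2=c[0]+c[1]-c[2]-c[3]; y2=np.arctan2(e2[1],e2[0]); print('yaw',yaw,y2)
yaw=(yaw+y2)/2
R=np.array([[np.cos(yaw),-np.sin(yaw)],[np.sin(yaw),np.cos(yaw)]])
O=c.mean(0)-R@[-10,0]; print('origin',O)
for n,p in dict(l=(-75,70),r=(-75,-70),cov=(30,-50)).items(): print(n,O+R@p)
print('rings',pix2plane('top',f([(134,349),(382,413)]),75)[:,:2])
b=pix2plane('top',f([(92,362),(170,327),(388,445),(374,370)]),112)[:,:2]
print('bars',b,'mid',(b[0]+b[1])/2,(b[2]+b[3])/2)
for i in (0,2):
    d=b[i+1]-b[i]; a=np.arctan2(d[1],d[0]); print('dir',a,'dial',(yaw-a)%(2*np.pi),np.linalg.norm(d))
print('cover grip top corners mid', pix2plane('top',f([(398,212)]),104)[:,:2])
st=manip.state()
from scipy.spatial.transform import Rotation as Rot
q=st['tool_rot']; M=Rot.from_quat([q[1],q[2],q[3],q[0]]).as_matrix(); print(M)
print('toolY world ang',np.arctan2(M[1,1],M[0,1]))
```

```text
corners [[685.08 180.72]
 [618.57 -58.2 ]
 [419.05  -3.73]
 [486.   234.05]] [np.float64(206.09937563128113), np.float64(248.00355506956316), np.float64(206.82344980694944), np.float64(247.01855066742354)]
yaw -0.2729853492989822 -0.2641339920512718
origin [561.81  85.56]
l [508.08 172.95]
r [470.93  37.97]
cov [577.47  29.39]
rings [[509.43 173.39]
 [472.15  38.69]]
bars [[500.43 190.19]
 [518.21 148.81]
 [453.91  34.34]
 [493.45  41.13]] mid [509.32 169.5 ] [473.68  37.74]
dir -1.1650574551116173 dial 0.8964977844364903 45.03983806172103
dir 0.17012967646484564 dial 5.844495960039613 40.11941763570198
cover grip top corners mid [[578.23  27.44]]
[[ 0.94  0.33 -0.  ]
 [ 0.33 -0.94  0.  ]
 [ 0.   -0.   -1.  ]]
toolY world ang -1.2339823756188202
```

Emit:
move_arm(offset=[[0.12,0.2,0],[0.24,0.42,0],[0.36,0.64,0],[0.48,0.84,0],[0.56,1.0,0],[0.56,1.0,0],[0.56,1.0,0],[0.56,1.0,0]], yaw=[-0.05,-0.1,-0.106,-0.106,-0.106,-0.106,-0.106,-0.106], gripper=[1,1,1,1,1,1,1,1])

```text
time: 0.9
position: [293.5, -319.9, 404.6]
tool_rot: [0.0, 0.996, 0.085, -0.0]
contact_force: [-0.4, -0.3, 0.4]
finger_gap: 0.999
grip_force: 0.0
```

Emit:
move_arm(offset=[[0.12,0.2,0],[0.24,0.42,0],[0.36,0.64,0],[0.48,0.84,0],[0.56,1.0,0],[0.56,1.0,0],[0.56,1.0,0],[0.56,1.0,0]], yaw=[0,0,0,0,0,0,0,0], gripper=[1,1,1,1,1,1,1,1])

```text
time: 1.7
position: [405.6, -120.5, 404.6]
tool_rot: [-0.0, 0.996, 0.084, -0.0]
contact_force: [0.3, 0.1, 0.1]
finger_gap: 1.001
grip_force: 0.0
```

Emit:
move_arm(offset=[[0.12,0.2,0],[0.22,0.42,0],[0.3,0.64,0],[0.328,0.787,-0.1],[0.328,0.787,-0.2],[0.328,0.787,-0.3],[0.328,0.787,-0.3],[0.328,0.787,-0.3]], yaw=[0,0,0,0,0,0,0,0], gripper=[1,1,1,1,1,1,1,1])

```text
time: 2.5
position: [471.7, 37.1, 345.2]
tool_rot: [0.0, 0.996, 0.084, -0.0]
contact_force: [0.5, 0.9, 0.1]
finger_gap: 1.003
grip_force: 0.0
```

Emit:
move_arm(offset=[[0,0.005,-0.15],[0,0.005,-0.3],[0,0.005,-0.4],[0,0.005,-0.46],[0,0.005,-0.46],[0,0.005,-0.46],[0,0.005,-0.46],[0,0.005,-0.46]], yaw=[0,0,0,0,0,0,0,0], gripper=[1,1,1,1,0.3,0,-0.3,-0.45])

```text
time: 3.3
position: [471.5, 39.2, 253.6]
tool_rot: [0.0, 0.996, 0.085, 0.001]
contact_force: [-0.6, -0.2, -0.3]
finger_gap: 0.66
grip_force: 0.0
```

Run:
```python
from h import *
s=manip.state(); print(s)
for n in('top','scene'):snap(n,n[0]+'1.png')
a=cv2.imread('pics/t1.png')[170:290,175:305];b=cv2.imread('pics/s1.png')[130:270,230:393]
f=lambda i:cv2.resize(i,(400,400*i.shape[0]//i.shape[1]//1),interpolation=cv2.INTER_CUBIC)
a,b=f(a),f(b);h=min(len(a),len(b));cv2.imwrite('pics/c1.png',np.hstack([a[:h],b[:h]]))
```

```text
{'time': 3.3, 'qpos': array([-1.68073832e-01,  4.29848176e-01,  1.73038567e+00,  2.48479007e-05,
        9.79571022e-01,  1.23262004e+00]), 'dq': array([ 0.00256757,  0.00522872,  0.0067549 ,  0.00116613, -0.00328343,
       -0.00318718]), 'joint_torque': array([-8.92484793e-02, -3.95293343e+01, -1.57316512e+01,  3.13571573e-02,
       -6.38661906e-02, -5.60843619e-04]), 'position': array([471.52196451,  39.17586074, 253.63906103]), 'tool_rot': array([2.13865891e-04, 9.96385513e-01, 8.49418013e-02, 8.67993694e-04]), 'contact_force': array([-0.64878129, -0.1798304 , -0.34489588]), 'torque': array([-0.01355807, -0.05778575,  0.03955229]), 'grip_force': 0.0, 'finger_gap': 0.6597421685643234}
```

View pics/c1.png

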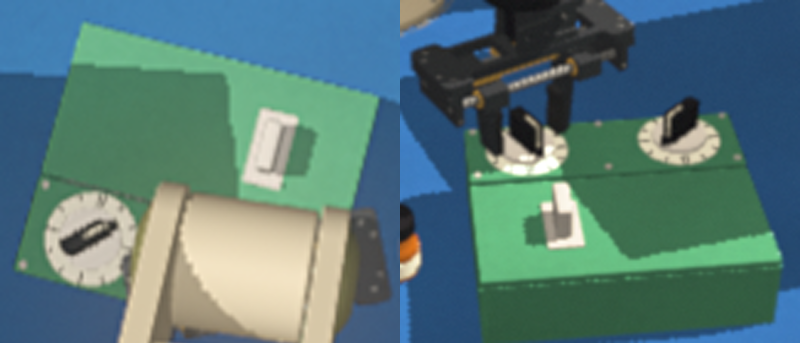

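Fingers straddle the right bar (right pane, around (525,125)) with its bar centred between them. Closing.

Emit:
move_arm(offset=[[0,0,0],[0,0,0],[0,0,0],[0,0,0],[0,0,0],[0,0,0],[0,0,0],[0,0,0]], yaw=[0,0,0,0,0,0,0,0], gripper=[-0.6,-0.7,-0.8,-1,-1,-1,-1,-1])

```text
time: 4.2
position: [471.3, 39.8, 252.7]
tool_rot: [-0.001, 0.996, 0.085, 0.0]
contact_force: [0.6, 6.4, 0.6]
finger_gap: 0.155
grip_force: 29.6
```

```bash
cat > st.py <<'E'
from h import *
np.set_printoptions(precision=3,suppress=True)
s=manip.state(); q=s['tool_rot']
y=2*np.arctan2(q[2],q[1]); print('t',s['time'],'pos',s['position'],'toolx yaw',y,'F',s['contact_force'],'M',s['torque'],'gap',s['finger_gap'],'grip',s['grip_force'],'qpos',s['qpos'])
print('right dial est',(-0.268-y)%(2*np.pi),'left dial est',(-0.268-y)%np.pi)
E
python3 st.py
```

```text
t 4.2 pos [471.317  39.82  252.733] toolx yaw 0.17031469779070835 F [0.615 6.439 0.628] M [ 0.822 -0.051  0.038] gap 0.1547813864180792 grip 29.64846158400178 qpos [-0.167  0.431  1.731  0.002  0.979  1.233]
right dial est 5.844870609388878 left dial est 2.7032779557990847
```

Emit:
move_arm(offset=[[0,0.004,0],[0,0.007,0],[0,0.007,0],[0,0.007,0],[0,0.007,0],[0,0.007,0],[0,0.007,0],[0,0.007,0]], yaw=[0.04,0.12,0.2,0.28,0.36,0.44,0.5,0.5], gripper=[-1,-1,-1,-1,-1,-1,-1,-1])

```text
time: 5.0
position: [471.5, 40.1, 252.8]
tool_rot: [0.001, 0.887, 0.461, -0.0]
contact_force: [-0.6, -6.3, -0.7]
finger_gap: 0.153
grip_force: 29.7
```

```bash
python3 st.py
```

```text
t 5.0 pos [471.522  40.081 252.755] toolx yaw 0.9585162472161086 F [-0.64  -6.261 -0.731] M [-1.052 -0.03   0.041] gap 0.15326403414062634 grip 29.738791650161147 qpos [-0.166  0.432  1.731 -0.002  0.979  0.448]
right dial est 5.056669059963477 left dial est 1.9150764063736845
```

Emit:
move_arm(offset=[[0,-0.003,0],[0,-0.003,0],[0,-0.003,0],[0,-0.003,0],[0,-0.003,0],[0,-0.003,0],[0,-0.003,0],[0,-0.003,0]], yaw=[0.007,0.014,0.021,0.028,0.035,0.04,0.04,0.04], gripper=[-1,-1,-1,-1,-1,-1,-1,-1])

```text
time: 5.8
position: [471.5, 39.9, 252.8]
tool_rot: [0.0, 0.873, 0.488, 0.0]
contact_force: [0.6, -5.3, -1.5]
finger_gap: 0.157
grip_force: 29.8
```

```bash
python3 st.py
```

```text
t 5.8 pos [471.496  39.894 252.76 ] toolx yaw 1.0190771627953592 F [ 0.644 -5.268 -1.495] M [-0.932 -0.21  -0.058] gap 0.1565868050430085 grip 29.756607608869672 qpos [-0.166  0.431  1.731 -0.001  0.979  0.386]
right dial est 4.996108144384227 left dial est 1.854515490794434
```

Emit:
move_arm(offset=[[0,-0.002,0],[0,-0.003,0],[0,-0.003,0],[0,-0.003,0],[0,-0.003,0],[0,-0.003,0],[0,-0.003,0],[0,-0.003,0]], yaw=[0.007,0.014,0.021,0.028,0.035,0.038,0.038,0.038], gripper=[-1,-1,-1,-1,-1,-1,-1,-1])

```text
time: 6.6
position: [471.5, 39.6, 252.8]
tool_rot: [0.0, 0.858, 0.513, 0.0]
contact_force: [4.2, 2.3, -3.1]
finger_gap: 0.157
grip_force: 29.7
```

```bash
python3 st.py
```

```text
t 6.6 pos [471.476  39.597 252.767] toolx yaw 1.078165984426169 F [ 4.204  2.289 -3.117] M [ 0.147 -0.807  0.009] gap 0.15698694793858337 grip 29.744359692558646 qpos [-0.167  0.431  1.731  0.     0.979  0.325]
right dial est 4.937019322753417 left dial est 1.795426669163624
```

Emit:
move_arm(offset=[[0,0,0],[0,0,0],[0,0,0],[0,0,0],[0,0,0],[0,0,0],[0,0,0],[0,0,0]], yaw=[0.007,0.014,0.021,0.028,0.035,0.038,0.038,0.038], gripper=[-1,-1,-1,-1,-1,-1,-1,-1])

```text
time: 7.4
position: [471.5, 39.6, 252.8]
tool_rot: [0.0, 0.842, 0.539, 0.0]
contact_force: [4.8, 1.9, -4.1]
finger_gap: 0.156
grip_force: 29.7
```

```bash
python3 st.py
```

```text
t 7.4 pos [471.483  39.608 252.77 ] toolx yaw 1.1383250910099008 F [ 4.835  1.913 -4.104] M [ 0.148 -0.898 -0.021] gap 0.1557270098077319 grip 29.74642571993172 qpos [-0.167  0.431  1.731  0.     0.979  0.265]
right dial est 4.8768602161696855 left dial est 1.7352675625798923
```

Emit:
move_arm(offset=[[0,0,0],[0,0,0],[0,0,0],[0,0,0],[0,0,0],[0,0,0],[0,0,0],[0,0,0]], yaw=[0.007,0.014,0.021,0.028,0.035,0.038,0.038,0.038], gripper=[-1,-1,-1,-1,-1,-1,-1,-1])

```text
time: 8.2
position: [471.5, 39.6, 252.8]
tool_rot: [0.0, 0.826, 0.564, 0.0]
contact_force: [5.2, 1.5, -4.1]
finger_gap: 0.159
grip_force: 29.7
```

```bash
python3 st.py
```

```text
t 8.2 pos [471.495  39.593 252.769] toolx yaw 1.1979681776311875 F [ 5.155  1.468 -4.099] M [ 0.142 -0.961 -0.015] gap 0.1592668059270565 grip 29.746323013678193 qpos [-0.167  0.431  1.731  0.     0.978  0.205]
right dial est 4.817217129548399 left dial est 1.6756244759586056
```

Emit:
move_arm(offset=[[0.003,0,0],[0.003,0,0],[0.003,0,0],[0.003,0,0],[0.003,0,0],[0.003,0,0],[0.003,0,0],[0.003,0,0]], yaw=[0.007,0.014,0.021,0.028,0.035,0.038,0.038,0.038], gripper=[-1,-1,-1,-1,-1,-1,-1,-1])

```text
time: 9.0
position: [471.8, 39.6, 252.7]
tool_rot: [-0.0, 0.809, 0.588, -0.0]
contact_force: [0.0, 2.0, 0.3]
finger_gap: 0.156
grip_force: 29.7
```

```bash
python3 st.py
```

```text
t 9.0 pos [471.804  39.571 252.741] toolx yaw 1.2572847140153787 F [0.038 2.01  0.276] M [ 0.302 -0.071  0.017] gap 0.15594834995833406 grip 29.747049193829298 qpos [-0.167  0.432  1.73   0.     0.98   0.146]
right dial est 4.757900593164208 left dial est 1.6163079395744144
```

Emit:
move_arm(offset=[[0,0,0],[0,0,0],[0,0,0],[0,0,0],[0,0,0],[0,0,0],[0,0,0],[0,0,0]], yaw=[0.007,0.014,0.021,0.028,0.035,0.038,0.038,0.038], gripper=[-1,-1,-1,-1,-1,-1,-1,-1])

```text
time: 9.8
position: [471.9, 39.6, 252.7]
tool_rot: [-0.0, 0.791, 0.612, -0.0]
contact_force: [-3.2, 3.1, 2.7]
finger_gap: 0.159
grip_force: 29.8
```

```bash
python3 st.py
```

```text
t 9.8 pos [471.851  39.559 252.735] toolx yaw 1.316924091480258 F [-3.196  3.083  2.657] M [ 0.387  0.197 -0.126] gap 0.15926336148250947 grip 29.78938752785325 qpos [-0.167  0.432  1.73   0.     0.98   0.087]
right dial est 4.698261215699328 left dial est 1.556668562109535
```

Emit:
move_arm(offset=[[0,0,0],[0,0,0],[0,0,0],[0,0,0],[0,0,0],[0,0,0],[0,0,0],[0,0,0]], yaw=[0.004,0.008,0.012,0.016,0.018,0.018,0.018,0.018], gripper=[-1,-1,-1,-1,-1,-1,-1,-1])

```text
time: 10.6
position: [471.9, 39.6, 252.7]
tool_rot: [-0.0, 0.782, 0.623, -0.0]
contact_force: [-4.1, 4.3, 3.0]
finger_gap: 0.155
grip_force: 29.9
```

```bash
python3 st.py
```

```text
t 10.6 pos [471.873  39.563 252.704] toolx yaw 1.3452213199432275 F [-4.084  4.305  2.987] M [ 0.448  0.507 -0.227] gap 0.1551426206463274 grip 29.891183534637094 qpos [-0.167  0.432  1.73   0.     0.98   0.058]
right dial est 4.6699639872363585 left dial est 1.5283713336465656
```

Torque rose at 4 N m/rad to −0.23, so the right dial is home. I'll centre it in the play and release.

Emit:
move_arm(offset=[[0,0,0],[0,0,0],[0,0,0],[0,0,0],[0,0,0],[0,0,0],[0,0,0],[0,0,0]], yaw=[-0.025,-0.05,-0.07,-0.07,-0.07,-0.07,-0.07,-0.07], gripper=[-1,-1,-1,-1,-0.7,-0.4,-0.1,0])

```text
time: 11.4
position: [472.2, 39.3, 252.8]
tool_rot: [0.0, 0.815, 0.579, 0.0]
contact_force: [0.2, -0.1, 0.1]
finger_gap: 0.407
grip_force: 0.0
```

```bash
python3 st.py
```

```text
t 11.4 pos [472.228  39.263 252.762] toolx yaw 1.2352870153519404 F [ 0.172 -0.146  0.103] M [-0.025 -0.078 -0.004] gap 0.40722875496098676 grip 0.0 qpos [-0.168  0.432  1.729 -0.     0.979  0.168]
right dial est 4.779898291827646 left dial est 1.6383056382378527
```

Emit:
move_arm(offset=[[0,0,0.12],[0,0,0.28],[0.03,0.12,0.28],[0.08,0.3,0.28],[0.14,0.5,0.28],[0.183,0.672,0.28],[0.183,0.672,0.28],[0.183,0.672,0.28]], yaw=[0,0,0.09,0.18,0.27,0.36,0.45,0.472], gripper=[0.2,0.2,0.4,0.4,0.4,0.4,0.4,0.4])

```text
time: 12.2
position: [508.7, 174.9, 308.5]
tool_rot: [0.0, 0.547, 0.837, -0.0]
contact_force: [0.5, 0.8, -0.4]
finger_gap: 0.702
grip_force: 0.0
```

```bash
python3 st.py
python3 - <<'E'
from h import *
for n in('top','scene'):snap(n,n[0]+'2.png')
a=cv2.imread('pics/t2.png')[170:290,175:305];b=cv2.imread('pics/s2.png')[130:270,230:393]
f=lambda i:cv2.resize(i,(400,400*i.shape[0]//i.shape[1]//1),interpolation=cv2.INTER_CUBIC)
a,b=f(a),f(b);h=min(len(a),len(b));cv2.imwrite('pics/c2.png',np.hstack([a[:h],b[:h]]))
E
```

```text
t 12.2 pos [508.715 174.877 308.483] toolx yaw 1.9831487352373554 F [ 0.495  0.75  -0.35 ] M [-0.004 -0.116  0.006] gap 0.7015269319579782 grip 0.0 qpos [ 0.111  0.45   1.484 -0.     1.207 -0.301]
right dial est 4.032036571942231 left dial est 0.890443918352438
```

View pics/c2.png

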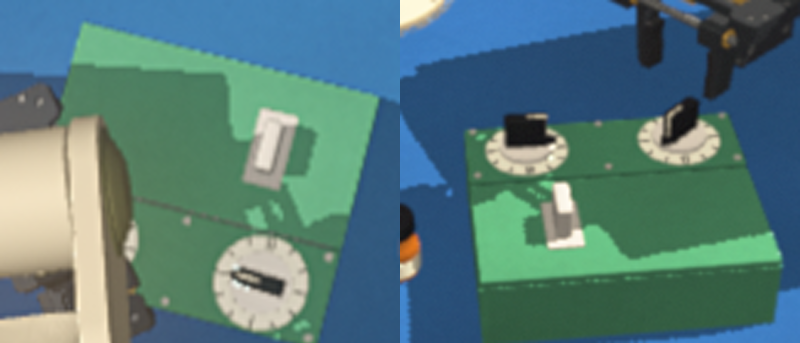

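The right dial's nose now points left, near 9 (left pane, (262,282)). The fingers hang above the left bar. Descending and closing.

Emit:
move_arm(offset=[[0,-0.003,-0.1],[0,-0.003,-0.2],[0,-0.003,-0.278],[0,-0.003,-0.278],[0,-0.003,-0.278],[0,-0.003,-0.278],[0,-0.003,-0.278],[0,-0.003,-0.278]], yaw=[0,0,0,0,0,0,0,0], gripper=[0.4,0.4,0.4,0.2,-0.2,-0.5,-0.7,-0.8])

```text
time: 13.1
position: [508.6, 173.3, 253.7]
tool_rot: [0.0, 0.55, 0.835, 0.0]
contact_force: [-0.2, -0.2, 1.1]
finger_gap: 0.27
grip_force: 0.0
```

Emit:
move_arm(offset=[[0,0,0],[0,0,0],[0,0,0],[0,0,0],[0,0,0],[0,0,0],[0,0,0],[0,0,0]], yaw=[0,0,0,0,0,0,0,0], gripper=[-0.8,-0.9,-1,-1,-1,-1,-1,-1])

```text
time: 13.9
position: [509.3, 173.4, 253.6]
tool_rot: [0.001, 0.55, 0.835, 0.001]
contact_force: [5.5, 2.3, -1.3]
finger_gap: 0.153
grip_force: 29.9
```

```bash
python3 st.py
```

```text
t 13.9 pos [509.267 173.431 253.582] toolx yaw 1.9765972128263931 F [ 5.52   2.259 -1.274] M [ 0.177 -0.651  0.03 ] gap 0.1528830305150802 grip 29.85296797938645 qpos [ 0.108  0.519  1.553  0.     1.067 -0.298]
right dial est 4.038588094353193 left dial est 0.8969954407634
```

Emit:
move_arm(offset=[[0.003,0.001,0],[0.003,0.001,0],[0.003,0.001,0],[0.003,0.001,0],[0.003,0.001,0],[0.003,0.001,0],[0.003,0.001,0],[0.003,0.001,0]], yaw=[-0.04,-0.09,-0.14,-0.19,-0.23,-0.26,-0.26,-0.26], gripper=[-1,-1,-1,-1,-1,-1,-1,-1])

```text
time: 14.7
position: [509.1, 173.5, 253.5]
tool_rot: [0.0, 0.708, 0.707, -0.0]
contact_force: [-1.6, -1.8, 6.5]
finger_gap: 0.152
grip_force: 29.9
```

```bash
python3 st.py
```

```text
t 14.7 pos [509.106 173.457 253.518] toolx yaw 1.5695641111551075 F [-1.61  -1.764  6.489] M [-0.341  0.37  -0.072] gap 0.1524039227150131 grip 29.859964661300182 qpos [ 0.108  0.519  1.552 -0.     1.07   0.11 ]
right dial est 4.4456211960244785 left dial est 1.3040285424346856
```

Emit:
move_arm(offset=[[0,0,0],[0,0,0],[0,0,0],[0,0,0],[0,0,0],[0,0,0],[0,0,0],[0,0,0]], yaw=[-0.007,-0.014,-0.021,-0.028,-0.035,-0.038,-0.038,-0.038], gripper=[-1,-1,-1,-1,-1,-1,-1,-1])

```text
time: 15.5
position: [509.1, 173.5, 253.6]
tool_rot: [0.0, 0.728, 0.685, -0.0]
contact_force: [-2.7, -2.3, 6.0]
finger_gap: 0.156
grip_force: 29.8
```

```bash
python3 st.py
```

```text
t 15.5 pos [509.052 173.456 253.555] toolx yaw 1.5100544542949408 F [-2.656 -2.345  6.042] M [-0.346  0.349  0.033] gap 0.15560860112455896 grip 29.841832788661122 qpos [ 0.108  0.519  1.552 -0.     1.07   0.169]
right dial est 4.505130852884646 left dial est 1.3635381992948523
```

Emit:
move_arm(offset=[[0,0,0],[0,0,0],[0,0,0],[0,0,0],[0,0,0],[0,0,0],[0,0,0],[0,0,0]], yaw=[-0.007,-0.014,-0.021,-0.028,-0.035,-0.038,-0.038,-0.038], gripper=[-1,-1,-1,-1,-1,-1,-1,-1])

```text
time: 16.3
position: [509.0, 173.5, 253.5]
tool_rot: [-0.0, 0.748, 0.663, -0.0]
contact_force: [-3.2, -1.1, 6.3]
finger_gap: 0.157
grip_force: 29.8
```

```bash
python3 st.py
```

```text
t 16.3 pos [508.983 173.485 253.524] toolx yaw 1.4504345642125476 F [-3.192 -1.084  6.311] M [-0.223  0.407  0.018] gap 0.1571372133088234 grip 29.841080904006958 qpos [ 0.108  0.519  1.552 -0.     1.07   0.229]
right dial est 4.564750742967039 left dial est 1.4231580893772455
```

Emit:
move_arm(offset=[[0,0,0],[0,0,0],[0,0,0],[0,0,0],[0,0,0],[0,0,0],[0,0,0],[0,0,0]], yaw=[-0.007,-0.014,-0.021,-0.028,-0.035,-0.038,-0.038,-0.038], gripper=[-1,-1,-1,-1,-1,-1,-1,-1])

```text
time: 17.1
position: [508.9, 173.5, 253.5]
tool_rot: [-0.0, 0.768, 0.641, -0.0]
contact_force: [-2.9, -1.9, 6.4]
finger_gap: 0.152
grip_force: 29.8
```

```bash
python3 st.py
```

```text
t 17.1 pos [508.924 173.492 253.517] toolx yaw 1.3908383993112818 F [-2.853 -1.871  6.439] M [-0.266  0.509  0.03 ] gap 0.15207460889838817 grip 29.8367172293365 qpos [ 0.108  0.519  1.553 -0.     1.07   0.288]
right dial est 4.624346907868304 left dial est 1.4827542542785113
```

Emit:
move_arm(offset=[[0,0,0],[0,0,0],[0,0,0],[0,0,0],[0,0,0],[0,0,0],[0,0,0],[0,0,0]], yaw=[-0.007,-0.014,-0.021,-0.028,-0.035,-0.038,-0.038,-0.038], gripper=[-1,-1,-1,-1,-1,-1,-1,-1])

```text
time: 17.9
position: [508.9, 173.5, 253.5]
tool_rot: [-0.0, 0.786, 0.618, -0.0]
contact_force: [-4.1, -1.0, 7.0]
finger_gap: 0.158
grip_force: 29.9
```

```bash
python3 st.py
```

```text
t 17.9 pos [508.858 173.526 253.5  ] toolx yaw 1.3314842755987233 F [-4.103 -1.012  6.971] M [-0.174  0.531  0.215] gap 0.1581819579730251 grip 29.862264543771744 qpos [ 0.108  0.519  1.553 -0.     1.07   0.348]
right dial est 4.683701031580863 left dial est 1.5421083779910698
```

Emit:
move_arm(offset=[[0,0,0],[0,0,0],[0,0,0],[0,0,0],[0,0,0],[0,0,0],[0,0,0],[0,0,0]], yaw=[-0.004,-0.008,-0.01,-0.01,-0.01,-0.01,-0.01,-0.01], gripper=[-1,-1,-1,-1,-1,-1,-1,-1])

```text
time: 18.7
position: [508.8, 173.5, 253.5]
tool_rot: [-0.0, 0.791, 0.611, -0.0]
contact_force: [-4.4, -1.2, 7.0]
finger_gap: 0.156
grip_force: 29.9
```

```bash
python3 st.py
```

```text
t 18.7 pos [508.839 173.548 253.533] toolx yaw 1.3158946938982883 F [-4.371 -1.164  7.045] M [-0.23   0.514  0.258] gap 0.15580283282384788 grip 29.88487271592021 qpos [ 0.108  0.519  1.553 -0.     1.07   0.363]
right dial est 4.699290613281298 left dial est 1.5576979596915048
```

The left dial is home, with 0.26 N m and rising. Centring it and releasing.

Emit:
move_arm(offset=[[0,0,0],[0,0,0],[0,0,0],[0,0,0],[0,0,0],[0,0,0],[0,0,0],[0,0,0]], yaw=[0.025,0.05,0.075,0.08,0.08,0.08,0.08,0.08], gripper=[-1,-1,-1,-1,-0.7,-0.4,-0.1,0])

```text
time: 19.5
position: [509.2, 173.5, 253.0]
tool_rot: [-0.0, 0.752, 0.659, -0.0]
contact_force: [-0.2, 0.8, 0.2]
finger_gap: 0.408
grip_force: 0.0
```

Emit:
move_arm(offset=[[0,0,0.1],[0,0,0.22],[0,0,0.38],[0,0,0.4],[0,0,0.4],[0,0,0.4],[0,0,0.4],[0,0,0.4]], yaw=[0,0,0,0,0,0,0,0], gripper=[0,0,0.1,0.1,0.1,0.1,0.1,0.1])

```text
time: 20.3
position: [509.2, 173.5, 332.2]
tool_rot: [-0.001, 0.752, 0.659, -0.001]
contact_force: [-0.3, -0.2, 0.2]
finger_gap: 0.549
grip_force: 0.0
```

```bash
python3 st.py
```

```text
t 20.3 pos [509.164 173.496 332.216] toolx yaw 1.4394881113336189 F [-0.3   -0.156  0.202] M [-0.023 -0.07   0.032] gap 0.5489111784252353 grip 0.0 qpos [0.108 0.424 1.45  0.    1.269 0.24 ]
right dial est 4.575697195845967 left dial est 1.4341045422561742
```

Emit:
move_arm(offset=[[0.04,-0.09,0],[0.1,-0.2,0],[0.16,-0.33,0],[0.22,-0.46,0],[0.28,-0.58,0],[0.345,-0.716,0],[0.345,-0.716,0],[0.345,-0.716,0]], yaw=[0.09,0.18,0.27,0.36,0.45,0.54,0.63,0.72], gripper=[0.1,0.1,0.1,0.1,0.1,0.1,0.1,0.1])

```text
time: 21.1
position: [578.5, 29.3, 332.3]
tool_rot: [-0.001, 0.28, 0.96, -0.0]
contact_force: [-1.4, 0.3, 0.1]
finger_gap: 0.55
grip_force: 0.0
```

Emit:
move_arm(offset=[[0,0,0],[0,0,0],[0,0,-0.05],[0,0,-0.1],[0,0,-0.15],[0,0,-0.15],[0,0,-0.15],[0,0,-0.15]], yaw=[0.09,0.17,0.191,0.191,0.191,0.191,0.191,0.191], gripper=[0.1,0.1,0.1,0.1,0.1,0.1,0.1,0.1])

```text
time: 21.9
position: [578.3, 30.3, 303.5]
tool_rot: [0.0, 0.135, 0.991, -0.0]
contact_force: [0.1, 0.0, 0.2]
finger_gap: 0.551
grip_force: 0.0
```

```bash
python3 st.py
python3 - <<'E'
from h import *
for n in('top','scene'):snap(n,n[0]+'3.png')
a=cv2.imread('pics/t3.png')[170:290,175:305];b=cv2.imread('pics/s3.png')[130:270,230:393]
f=lambda i:cv2.resize(i,(400,400*i.shape[0]//i.shape[1]//1),interpolation=cv2.INTER_CUBIC)
a,b=f(a),f(b);h=min(len(a),len(b));cv2.imwrite('pics/c3.png',np.hstack([a[:h],b[:h]]))
E
```

```text
t 21.9 pos [578.26   30.301 303.476] toolx yaw 2.8702275844599847 F [0.145 0.019 0.233] M [ 0.075 -0.194 -0.026] gap 0.5505874342583058 grip 0.0 qpos [-0.152  0.52   1.373 -0.     1.248 -1.451]
right dial est 3.1449577227196013 left dial est 0.0033650691298081625
```

View pics/c3.png

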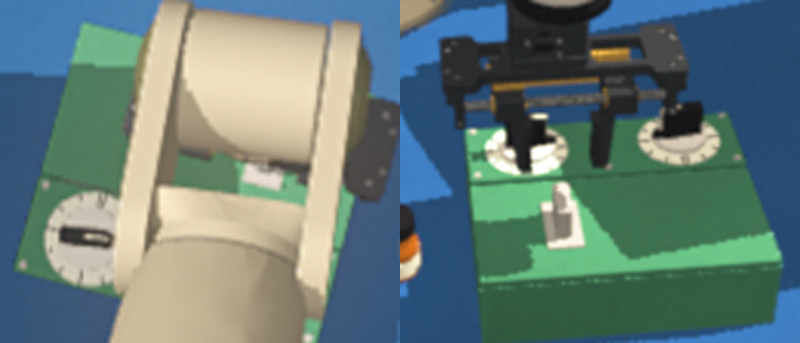

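The left nose points right, at 3 (left pane, (85,237)). The fingers sit squarely above the cover grip (right pane, (560,150) over (563,215)). Descending and closing.

Emit:
move_arm(offset=[[0,0,-0.1],[0,0,-0.2],[0,0,-0.27],[0,0,-0.3],[0,0,-0.3],[0,0,-0.3],[0,0,-0.3],[0,0,-0.3]], yaw=[0,0,0,0,0,0,0,0], gripper=[0.1,0.1,0.1,0.1,-0.2,-0.5,-0.6,-0.7])

```text
time: 22.8
position: [578.2, 30.3, 243.8]
tool_rot: [0.001, 0.135, 0.991, -0.0]
contact_force: [-0.2, 0.1, 1.3]
finger_gap: 0.211
grip_force: 0.0
```

Emit:
move_arm(offset=[[0,0,0],[0,0,0],[0,0,0],[0,0,0],[0,0,0],[0,0,0],[0,0,0],[0,0,0]], yaw=[0,0,0,0,0,0,0,0], gripper=[-0.75,-0.8,-0.9,-1,-1,-1,-1,-1])

```text
time: 23.6
position: [578.4, 31.2, 243.7]
tool_rot: [0.001, 0.135, 0.991, 0.001]
contact_force: [2.2, 7.0, 0.8]
finger_gap: 0.157
grip_force: 30.0
```

```bash
python3 st.py
```

```text
t 23.6 pos [578.395  31.2   243.717] toolx yaw 2.870752592174639 F [2.234 7.017 0.788] M [ 1.081 -0.47  -0.012] gap 0.15661457989125513 grip 29.998743266332895 qpos [-0.151  0.59   1.443  0.002  1.107 -1.452]
right dial est 3.144432715004947 left dial est 0.002840061415153805
```

Emit:
move_arm(offset=[[0.001,0.003,0],[0.002,0.006,0],[0.003,0.01,0],[0.004,0.014,0],[0.005,0.017,0],[0.005,0.017,0],[0.005,0.017,0],[0.005,0.017,0]], yaw=[0,0,0,0,0,0,0,0], gripper=[-1,-1,-1,-1,-1,-1,-1,-1])

```text
time: 24.4
position: [579.1, 33.3, 243.7]
tool_rot: [0.0, 0.135, 0.991, -0.0]
contact_force: [-1.3, -2.6, 5.8]
finger_gap: 0.157
grip_force: 30.0
```

```bash
python3 st.py
```

```text
t 24.4 pos [579.121  33.281 243.692] toolx yaw 2.8702776429126624 F [-1.317 -2.618  5.823] M [-0.202  0.146 -0.027] gap 0.15670601938845719 grip 30.00388003885746 qpos [-0.146  0.592  1.44  -0.001  1.11  -1.445]
right dial est 3.144907664266924 left dial est 0.003315010677130914
```

Emit:
move_arm(offset=[[0.001,0.003,0],[0.002,0.006,0],[0.003,0.009,0],[0.003,0.012,0],[0.004,0.014,0],[0.004,0.014,0],[0.004,0.014,0],[0.004,0.014,0]], yaw=[0,0,0,0,0,0,0,0], gripper=[-1,-1,-1,-1,-1,-1,-1,-1])

```text
time: 25.2
position: [579.9, 36.1, 243.7]
tool_rot: [0.0, 0.135, 0.991, -0.0]
contact_force: [-3.0, -2.6, 5.7]
finger_gap: 0.153
grip_force: 30.0
```

```bash
python3 st.py
```

```text
t 25.2 pos [579.894  36.064 243.709] toolx yaw 2.87031390134552 F [-2.974 -2.647  5.661] M [-0.228  0.192  0.033] gap 0.15285970203445823 grip 30.004500411450863 qpos [-0.141  0.593  1.437 -0.001  1.111 -1.44 ]
right dial est 3.144871405834066 left dial est 0.0032787522442729866
```

The cover is free, moving at friction force only. Sliding on.

Emit:
move_arm(offset=[[0.005,0.02,0],[0.013,0.05,0],[0.022,0.085,0],[0.031,0.12,0],[0.04,0.155,0],[0.048,0.185,0],[0.055,0.21,0],[0.057,0.216,0]], yaw=[0,0,0,0,0,0,0,0], gripper=[-1,-1,-1,-1,-1,-1,-1,-1])

```text
time: 26.0
position: [591.7, 79.9, 243.7]
tool_rot: [0.001, 0.135, 0.991, -0.0]
contact_force: [-0.4, -3.4, 5.7]
finger_gap: 0.149
grip_force: 30.0
```

```bash
python3 st.py
```

```text
t 26.0 pos [591.749  79.902 243.69 ] toolx yaw 2.870809584335671 F [-0.354 -3.382  5.69 ] M [-0.41  -0.191 -0.019] gap 0.14880815656942173 grip 30.000405935570598 qpos [-0.064  0.616  1.388 -0.001  1.136 -1.363]
right dial est 3.1443757228439155 left dial est 0.0027830692541224167
```

Emit:
move_arm(offset=[[0.005,0.02,0],[0.013,0.05,0],[0.022,0.085,0],[0.031,0.12,0],[0.041,0.155,0],[0.05,0.187,0],[0.057,0.214,0],[0.059,0.222,0]], yaw=[0,0,0,0,0,0,0,0], gripper=[-1,-1,-1,-1,-1,-1,-1,-1])

```text
time: 26.8
position: [603.8, 124.5, 243.7]
tool_rot: [0.001, 0.135, 0.991, -0.0]
contact_force: [3.5, -4.8, 5.3]
finger_gap: 0.156
grip_force: 30.0
```

```bash
python3 st.py
```

```text
t 26.8 pos [603.821 124.466 243.699] toolx yaw 2.8707791806877965 F [ 3.514 -4.792  5.266] M [-0.548 -0.612 -0.001] gap 0.15620098479888667 grip 29.998405440710485 qpos [ 0.012  0.644  1.329 -0.001  1.166 -1.288]
right dial est 3.1444061264917895 left dial est 0.0028134729019964055
```

Travel is now about 97 mm. One small step more towards the stop, then release.

Emit:
move_arm(offset=[[0.002,0.004,0],[0.004,0.008,0],[0.005,0.012,0],[0.006,0.014,0],[0.006,0.014,0],[0.006,0.014,0],[0.006,0.014,0],[0.006,0.014,0]], yaw=[0,0,0,0,0,0,0,0], gripper=[-1,-1,-1,-1,-1,-1,-1,-1])

```text
time: 27.6
position: [604.7, 127.0, 243.7]
tool_rot: [0.001, 0.135, 0.991, -0.0]
contact_force: [1.6, -2.8, 6.0]
finger_gap: 0.151
grip_force: 30.0
```

```bash
python3 st.py
```

```text
t 27.6 pos [604.715 126.952 243.675] toolx yaw 2.870451581557554 F [ 1.588 -2.825  5.959] M [-0.395 -0.432  0.04 ] gap 0.15132265860316577 grip 29.998758165165782 qpos [ 0.016  0.646  1.324 -0.     1.17  -1.284]
right dial est 3.1447337256220322 left dial est 0.003141072032239123
```

Emit:
move_arm(offset=[[0,0,0],[0,0,0],[0,0,0],[0,0,0],[0,0,0],[0,0,0],[0,0,0],[0,0,0]], yaw=[0,0,0,0,0,0,0,0], gripper=[-0.8,-0.7,-0.6,-0.5,-0.4,-0.3,-0.2,-0.1])

```text
time: 28.4
position: [604.3, 127.0, 243.1]
tool_rot: [-0.0, 0.135, 0.991, 0.0]
contact_force: [-0.5, -0.3, -0.5]
finger_gap: 0.444
grip_force: 0.0
```

Emit:
move_arm(offset=[[0,0,0.1],[0,0,0.25],[0,0,0.4],[0,0,0.6],[0,0,0.8],[0,0,0.9],[0,0,0.9],[0,0,0.9]], yaw=[0,0,0,0,0,0,0,0], gripper=[-0.1,-0.1,-0.1,-0.1,-0.1,-0.1,-0.1,-0.1])

```text
time: 29.2
position: [604.2, 126.9, 422.2]
tool_rot: [-0.001, 0.135, 0.991, -0.0]
contact_force: [-0.0, -0.8, 0.0]
finger_gap: 0.45
grip_force: 0.0
```

Emit:
move_arm(offset=[[0,-0.2,0],[0,-0.4,0],[-0.1,-0.6,0],[-0.2,-0.8,0],[-0.3,-1.0,0],[-0.3,-1.0,0],[-0.3,-1.0,0],[-0.3,-1.0,0]], yaw=[0,0,0,0,0,0,0,0], gripper=[-0.1,-0.1,-0.1,-0.1,-0.1,-0.1,-0.1,-0.1])

```text
time: 30.0
position: [544.7, -72.4, 422.2]
tool_rot: [-0.001, 0.135, 0.991, 0.0]
contact_force: [-0.4, -0.1, 0.4]
finger_gap: 0.45
grip_force: 0.0
```

```bash
python3 st.py
python3 - <<'E'
from h import *
snap('scene','s4.png')
b=cv2.imread('pics/s4.png')[130:290,190:430]
cv2.imwrite('pics/c4.png',cv2.resize(b,None,fx=3,fy=3,interpolation=cv2.INTER_CUBIC))
E
```

```text
t 30.0 pos [544.728 -72.363 422.172] toolx yaw 2.871341354830486 F [-0.353 -0.059  0.354] M [ 0.074 -0.172 -0.003] gap 0.4497320112518504 grip 0.0 qpos [-0.348  0.368  1.266  0.     1.509 -1.648]
right dial est 3.1438439523491004 left dial est 0.0022512987593072964
```

View pics/c4.png

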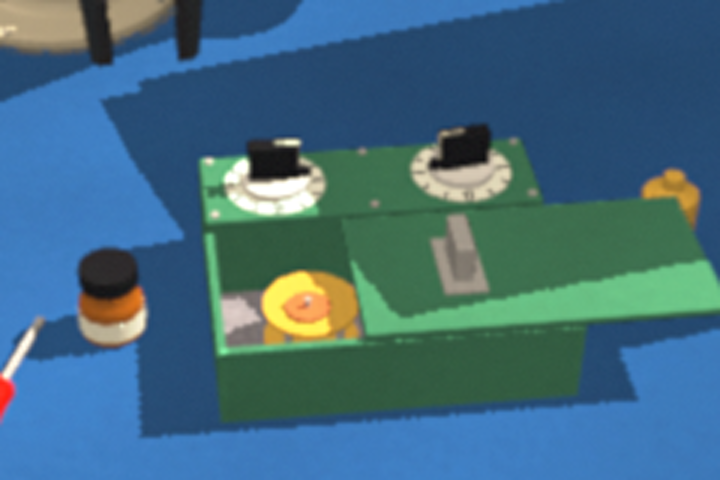

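The picture shows the cover open, with its grip at (460,255). Both dials are set, the jar and weight look undisturbed, and the visible end of the screwdriver is where it was. Tool travel of about 99 mm agrees. Handing in.

```bash
python3 -c "
from workcell import manip
print(manip.sign_off())"
```

```text
the job is handed in; nothing more can be done
None
```

Both dials dropped home at their numbers, the cover is slid about 99 mm open and released, and the job is handed in at about 30 s; sign-off gave no verdict.

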